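Pin the swivel stand and open the stamp-ink bottle's safety cap

ROBOT

A 6-joint arm with a two-finger parallel gripper is mounted at the origin on a cart in front of the work surface, level with it; the furniture and walls round the work are solid. World frame = base frame: x ahead of the robot, y to its left, z up, the work surface at z = 0. Lengths are in m, angles in degrees, forces in N, time in s.
With the tool pointing down it reaches from about 0.375 to 0.9 m from the base axis. Payload 3.1 kg.
Tool frame: the origin (TCP) lies between the finger pads; the fingertips stand 11 mm ahead of it and the grasp point (between the pads) lies 8 mm behind it; z points along the fingers, y is the line along which they close (so a half turn about z gives the same grasp; the last joint's range is limited). The gripper opens to 87 mm and grips with 3 to 60 N. Pads are 19 mm wide; open, the fingers measure 117 mm over their backs; the gripper's body (75 mm by 190 mm) begins 51 mm behind the grasp point.
Start: joints at [63.455, 30.224, 82.088, -0, 67.689, -10.227], TCP at [0.176, 0.6, 0.234] pointing down, gripper open.
Joint ranges: [-176.69, 176.69], [-43.24, 126.21], [12.49, 139.97], [-82, 262], [0, 151.66], [-163.58, 163.58]. Speed limits (degrees/s): [159.86, 159.86, 180, 180, 180, 180].

INTERFACE

Orientations are given as a 3x3 rotation matrix whose columns are the frame's x, y, z axes.
In Python, from rig import bot, viewer, workorder, nets gives the robot as it stands. The module is installed in compiled form; this text tells all that it offers.
- The arm moves only by the tool move_arm, never from a script. Its argument "increments" is a list of rows, each a list of 7 numbers: the shift along the tool's x, y, z normalised to -1 to 1, where 1 is 0.3 m, then the turn, a rotation vector about the tool's x, y, z normalised to -1 to 1, where 1 is pi rad, then the opening, from 0 (shut) to 1 (fully open). In form: [[tx, ty, tz, wx, wy, wz, grip], ...]. A call has 1 to 10 rows; each row is the pose to reach, as a shift and turn from the pose commanded when the call began, along the tool's axes at that moment, turning the shorter way round; what a row does not reach only later rows make up. A row lasts 1/12 s, in which the tool goes at most 41.7 mm and 7.16 degrees, less where a joint would pass 70% of its speed; a pose out of reach is approached as far as the arm can. A call with a number of a shift or a turn outside -1 to 1 is refused whole. A call with a gripper value outside its range is refused whole. The fingers move at their own pace and stop on an object; the grip force is fixed at half the most. Time passes only in rows, so rows that repeat a pose let the fingers close. It gives the time, the measured TCP pose, the force, the opening and the grip force at its end, in the units of the state.
- bot.read_state(): the state, without advancing time (a new reading comes with each control period).
- viewer.capture(name): name is "side" or "top"; returns a dict with "image" (480x640x3 uint8, blue, green, red), "K" (3x3 intrinsics, pixels), "eye" and "orientation" of the camera in the world. Camera axes: x right, y up, looking along -z (the intrinsics and any distortion apply to the point x, -y, -z); pixel columns grow to the right and rows downward; lengths in m; the calibration is good to about 2 mm. A picture is of the moment at which its call begins. There is no depth.
- workorder.hand_in(): hands the job in; it is judged then, once.
Trained networks look in the newest picture that a camera, given by its name, has taken for a name from the list of things; names that differ only in an ending like _2 or _b are one class to them, and where a whole thing is asked for, a point or a joint stands for the part that bears it (a point fixed in the world has none). Each returns a list of dicts, best first, with "conf" (0 to 1); they miss things now and then, are a little off and sometimes report something else, mostly with a low value. They report only what shows in the picture. A call takes as long as a camera call.
- nets.find_in(camera, thing): "location" ([column, row] in pixels, amid what is visible of it).
The state is a dict: "time_s": time; "joint_positions": joint angles; "qvel": joint speeds; "tau": joint torques, N m; "position": TCP position; "tcp_rot": TCP orientation; "force": force on the tool from outside, world axes, zero at the start; "moment": the same for the moment, N m; "opening": opening from 0.0 (shut) to 1.0 (fully open); "grasp_force": force on a finger pad.
Only numpy, scipy, OpenCV 4.12 (cv2) and the standard library are available. Lean on these libraries where they do the work, as an engineer would, in place of code of your own. Each camera call takes 0.05 s, during which the arm holds its last target. There are 200 camera calls.

TASK

Lock the ink bottle's swivel stand by taking the red-handled pin out of its wooden holder and seating it fully down through the yellow eyelet into the hole in the base below; let go of it and leave it there. Then open the push-and-turn safety cap: press the white cap down, twist it anticlockwise (seen from above) while it is pressed, and lift it off. Finish while still holding the cap upright in the gripper, 5 to 12 cm straight above where it sat, with the bystanding stamp, sticky notes, glue stick and mug left where they stand.

Things in the scene. Friction and masses are not known exactly. Their poses are not given: they have to be found in the camera images.
- pin_handle (a point): Centre of the loose pin's red handle: upright cylinder 18 mm in diameter, 55 mm tall, at the start standing on the holder block (centre 57.5 mm above the desk). Below it a steel rod, 10 mm in diameter, 28 mm long, tapered to 4 mm over its last 7 mm. z points up along the pin; the tip is 55.5 mm below this point. About 60 g.
- pin_tip (a point): Tip of the pin's rod, on its axis.
- pin_holder: Fixed wooden block 44x44x30 mm with a hole 15 mm wide right through its centre in which the pin is parked; origin at the centre of its underside. The pin must be lifted 30 mm to come clear.
- stand: Fixed grey base plate of the bottle stand, 190 x 90 x 20 mm; origin on the desk, straight under the bottle's axis. The plate runs from -125 mm to +65 mm along its x; the eyelet lies at -85 mm on its x.
- base_hole (a point): Mouth of the 15 mm wide hole in the base plate (at its top, 20 mm above the desk; it goes right through), straight under the eyelet when the turntable stands at 0.
- eyelet (a point): Centre of the top of the eyelet: hole 15 mm wide in a yellow square ear (34x34x10 mm) on the dark turntable, its top 32 mm above the desk, 85 mm from the bottle's axis. The pin is fully seated when its handle rests on the ear (tip 28 mm below this point).
- turntable (a joint): Angle of the turntable and the bottle fixed on it about the vertical axis, rad, positive anticlockwise from above. A weak spring (0.03 N m/rad) brings it back to 0. Without the pin it just turns along when the cap is twisted; with the pin it has about 0.06 rad of play either way.
- bottle_mouth (a point): Centre of the top of the bottle's neck, 98 mm above the desk; z up, axes turn with the bottle. Blue bottle 52 mm in diameter up to 58 mm above the desk, tapering to a 24 mm neck at 69 mm.
- cap_centre (a point): Centre (half-way up) of the loose white ribbed safety cap, 46 mm in diameter, 27 mm tall, about 30 g, red bar on top along its x; z up. Locked, this point is 99.5 mm above the desk, its top 113 mm, its lower rim 86 mm. Pressed down 4 mm or more, it turns anticlockwise from above (clockwise is blocked); turned by 55 to 125 degrees (80 is good), it lifts straight off.
- seal (a joint): How far the spring seal under the cap is pressed down, m: about 0 with the cap locked or off, 0.006 fully down. It pushes the cap up with 4 N at rest and 9 N fully down; unpressed, the cap's lugs are caught by a detent on the neck.
- stamp: Bystander: rubber stamp with black turned handle on a wooden foot, 27x48x68 mm, standing; origin at the centre of its underside.
- notes: Bystander: cream block of sticky notes, 76x77x11 mm; origin at the centre of its underside.
- glue: Bystander: red and orange glue stick, 27 mm in diameter, 90 mm tall, standing; origin at the centre of its underside.
- cup: Bystander: white spotted mug, 82x114x91 mm; origin at the centre of its underside.

How it is judged:
By the outcome, as a careful person would: the job done as asked, in the order asked, and still so for the second after the job is handed in, while the arm keeps its last pose, push and grip.
It also fails if it takes over 64 s, if anything falls off the work surface, if the arm or the gripper's body presses on something with over 40 N, if the wrist force passes 120 N, or if a joint passes its speed limit or range.

## Working session

There is one attempt and no reset: what is moved stays moved. The work goes in short steps, Python scripts to look and compute and a tool call to move; the robot and the scene stay as the last step left them, time stands still between calls to the robot, and variables do not carry over. Pictures are saved under pics/ and viewed, at most 10 in all, crops included, and the job is handed in when it is done.

Besides the shell and the picture viewer there is one more tool, called as name(argument=value, ...) on one line, values as JSON. move_arm: Moves the arm, as the interface text tells. Its arguments: {"type":"object","properties":{"increments":{"type":"array"}},"required":["increments"]}

```bash
mkdir -p pics
cat > h.py <<'E'
import numpy as np, cv2
from rig import bot, viewer, workorder, nets
def cap(n,save=None):
    d=viewer.capture(n)
    if save: cv2.imwrite('pics/'+save,d['image'])
    return d
def at_z(d,px,z):
    K=np.array(d['K'],float);R=np.array(d['orientation'],float);e=np.array(d['eye'],float)
    v=np.linalg.inv(K)@[px[0],px[1],1.]; v=R@np.array([v[0],-v[1],-v[2]])
    return e+v*(z-e[2])/v[2]
def proj(d,p):
    K=np.array(d['K'],float);R=np.array(d['orientation'],float);e=np.array(d['eye'],float)
    c=R.T@(np.array(p)-e); c=K@[c[0],-c[1],-c[2]]; return c[:2]/c[2]
E
python3 - <<'E'
from h import *
np.set_printoptions(precision=4,suppress=True)
s=bot.read_state(); print(s)
Z=dict(pin_handle=.0575,pin_holder=.015,stand=.02,base_hole=.02,eyelet=.032,bottle_mouth=.098,cap_centre=.0995,stamp=.03,notes=.01,glue=.045,cup=.045)
for n in ('side','top'):
    d=cap(n,n+'0.png'); print(n,{k:v for k,v in d.items() if k!='image'})
    for k,z in Z.items():
        print(k,[(np.round(r['location'],1).tolist(),round(r['conf'],2),at_z(d,r['location'],z)[:2].round(3).tolist()) for r in nets.find_in(n,k)[:2]])
E
```

```text
{'time_s': 0.0, 'joint_positions': array([ 63.4571,  30.2789,  82.1564,  -0.0015,  67.6883, -10.2272]), 'qvel': array([ 0.0398,  0.2206, -0.0569,  0.0383, -0.0438,  0.0498]), 'tau': array([  0.0001, -44.0046, -17.6589,   0.0632,   0.0581,  -0.0002]), 'position': array([0.1752, 0.5992, 0.2326]), 'tcp_rot': array([[-0.9597,  0.2809, -0.0009],
       [ 0.2809,  0.9597, -0.0019],
       [ 0.0004, -0.0021, -1.    ]]), 'force': array([-0.2371, -0.3638, -0.1803]), 'moment': array([-0.003 ,  0.0928,  0.0478]), 'grasp_force': 0.0, 'opening': 0.9991268443666446}
side {'K': array([[623.6498,   0.    , 321.9805],
       [  0.    , 623.6498, 233.4984],
       [  0.    ,   0.    ,   1.    ]]), 'eye': array([0.4116, 0.972 , 0.6189]), 'orientation': array([[-0.9855,  0.0709, -0.1541],
       [-0.1694, -0.4569,  0.8733],
       [-0.0085,  0.8867,  0.4623]])}
pin_handle [([401.4, 207.2], 0.74, [0.453, -0.233])]
pin_holder [([399.8, 224.3], 0.84, [0.455, -0.237]), ([401.4, 206.8], 0.3, [0.457, -0.326])]
stand [([348.7, 285.5], 0.86, [0.53, 0.032]), ([339.7, 275.5], 0.6, [0.551, 0.0])]
base_hole [([345.
[... 709 characters left out ...]
493],
       [-0.9998, -0.0048, -0.0193],
       [-0.0198,  0.1492,  0.9886]])}
pin_handle [([435.3, 325.7], 0.56, [0.457, -0.23])]
pin_holder [([431.2, 327.8], 0.58, [0.453, -0.229]), ([274.1, 181.9], 0.54, [0.751, 0.084])]
stand [([304.7, 295.0], 0.66, [0.518, 0.02]), ([296.4, 270.2], 0.18, [0.568, 0.037])]
base_hole [([308.7, 293.4], 0.78, [0.521, 0.012])]
eyelet [([309.0, 288.2], 0.91, [0.531, 0.011])]
bottle_mouth [([308.9, 291.3], 0.87, [0.52, 0.008])]
cap_centre [([297.7, 271.1], 0.81, [0.557, 0.029])]
stamp [([190.0, 291.9], 0.58, [0.524, 0.247])]
notes []
glue [([270.8, 184.1], 0.7, [0.739, 0.087]), ([306.9, 296.2], 0.3, [0.514, 0.014])]
cup [([487.2, 204.2], 0.93, [0.695, -0.342])]
```

View pics/top0.png

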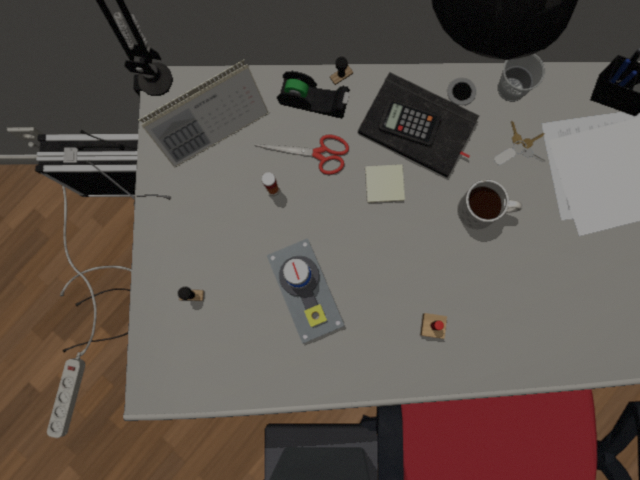

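View pics/side0.png

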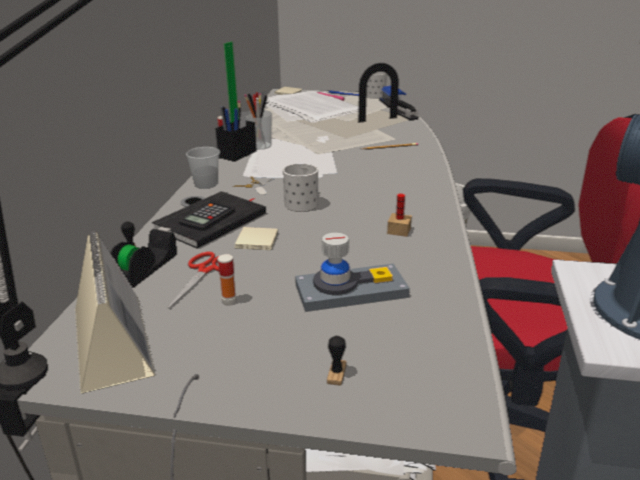

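The top view shows the yellow ear at about (316,315), the cap at (296,271) and the red pin at (438,326). The side view shows the ear at (381,275), the cap at (335,245) and the pin at (401,207). The network's eyelet and hole points are on the turntable arm instead, so I'll segment by colour.

```bash
cat >> h.py <<'E'
def tri(ds,pxs):
    A=[];b=[]
    for d,p in zip(ds,pxs):
        e=np.array(d['eye'],float);v=at_z(d,p,0)-e;v/=np.linalg.norm(v);P=np.eye(3)-np.outer(v,v);A.append(P);b.append(P@e)
    x=np.linalg.lstsq(np.vstack(A),np.hstack(b),rcond=None)[0]; return x
def blob(img,lo,hi,c,r):
    x,y=map(int,c); o=(max(x-r,0),max(y-r,0)); h=cv2.cvtColor(img[o[1]:y+r,o[0]:x+r],cv2.COLOR_BGR2HSV)
    h[...,0]=(h[...,0].astype(int)+10)%180   # hue shifted by 10 (red ~10)
    m=cv2.inRange(h,np.array(lo),np.array(hi)); n,l,st,ce=cv2.connectedComponentsWithStats(m)
    i=1+np.argmax(st[1:,4]); q=np.argwhere(l==i)[:,::-1].astype(np.int32)
    hull=cv2.convexHull(q); M=cv2.moments(hull)
    return np.array([M['m10']/M['m00'],M['m01']/M['m00']])+o, st[i,4], st[i,:4]+np.array([*o,0,0]), hull[:,0]+o
E
python3 - <<'E'
from h import *
np.set_printoptions(precision=4,suppress=True)
d={n:cap(n) for n in('side','top')}
Y=([30,120,80],[50,255,255]); R=([2,140,60],[18,255,255]); W=([20,60,70],[40,170,255])
t={'ear':(316,315),'pin':(437,326),'bar':(296,271)}; s={'ear':(381,275),'pin':(401,205),'bar':(335,239)}
for k,c,z,r in(('ear',Y,.032,22),('pin',R,.0575,22),('bar',R,.113,12)):
    bt=blob(d['top']['image'],*c,t[k],r);bs=blob(d['side']['image'],*c,s[k],r)
    print(k,bt[:3],bs[:3],'tri',tri([d['top'],d['side']],[bt[0],bs[0]]),'top@z',at_z(d['top'],bt[0],z),'side@z',at_z(d['side'],bs[0],z))
    if k!='pin': 
        rc=cv2.minAreaRect(np.array([at_z(d['top'],p,z)[:2]*1000 for p in bt[3]],np.float32)); print(rc)
f=lambda im,c,w:cv2.resize(im[c[1]-w:c[1]+w,c[0]-w:c[0]+w],(390,390),interpolation=cv2.INTER_CUBIC)
T,S=d['top']['image'],d['side']['image']
cv2.imwrite('pics/z1.png',np.hstack([f(T,(306,292),55),f(S,(350,270),60)]))
cv2.imwrite('pics/z2.png',np.hstack([f(T,(435,326),22),f(S,(400,212),28)]))
E
```

```text
ear (array([315.1004, 315.1594]), np.int32(239), array([305, 305,  21,  21])) (array([380.4   , 274.3195]), np.int32(274), array([369, 267,  23,  16])) tri [ 0.4772 -0.0011  0.0288] top@z [ 0.4781 -0.0012  0.032 ] side@z [0.476  0.0043 0.032 ]
((477.98272705078125, -1.1688423156738281), (33.455806732177734, 32.303932189941406), 23.500274658203125)
pin (array([438.2985, 324.8657]), np.int32(79), array([433, 321,  11,   9])) (array([400.1785, 206.5969]), np.int32(161), array([396, 194,   9,  26])) tri [ 0.4571 -0.2362  0.0571] top@z [ 0.4582 -0.2361  0.0575] side@z [ 0.456  -0.2354  0.0575]Traceback (most recent call last):
  File "<stdin>", line 7, in <module>
  File "h.py", line 25, in blob
    return np.array([M['m10']/M['m00'],M['m01']/M['m00']])+o, st[i,4], st[i,:4]+np.array([*o,0,0]), hull[:,0]+o
                     ~~~~~~~~^~~~~~~~~
ZeroDivisionError: float division by zero
```

Run:
```python
from h import *
np.set_printoptions(precision=4,suppress=True)
d={n:cap(n) for n in('side','top')}
f=lambda im,c,w:cv2.resize(im[c[1]-w:c[1]+w,c[0]-w:c[0]+w],(390,390),interpolation=cv2.INTER_CUBIC)
T,S=d['top']['image'].copy(),d['side']['image'].copy()
for n,im,c in(('top',T,(296,270)),('side',S,(335,244))):
    b=blob(im,[0,0,150],[179,50,255],c,15)if n=='side' else blob(im,[0,0,120],[179,60,255],c,17)
    print(n,b[:3],at_z(d[n],b[0],.113 if n=='top' else .0995), proj(d[n],[.557,.030,.113]),proj(d[n],[.478,-.0005,.032]))
# outline of the predicted cap top rim and ear
A=np.array([.557,.030])
out=[]
for im,dd,c,w in((T,d['top'],(306,292),55),(S,d['side'],(350,270),60)):
    z=f(im,c,w)
    for z0 in(.113,.086):
        pts=[(proj(dd,[A[0]+.023*np.cos(a),A[1]+.023*np.sin(a),z0])-np.array(c)+w+.5)*390/(2*w) for a in np.linspace(0,6.28,40)]
        cv2.polylines(z,[np.int32(pts)],True,(0,255,0) if z0>.1 else (255,0,255),1)
    a=np.deg2rad(23.5);E=np.array([.478,-.0005])
    for z0,rr,n in((.032,.0075,30),(.032,.024,4),(.02,.0075,30)):
        pts=[(proj(dd,[*(E+rr*np.array([np.cos(a+t+np.pi/4),np.sin(a+t+np.pi/4)])),z0])-np.array(c)+w+.5)*390/(2*w) for t in np.linspace(0,2*np.pi,n,endpoint=False)]
        if z0>.03: cv2.polylines(z,[np.int32(pts)],True,(255,0,0),1)
    out.append(z)
cv2.imwrite('pics/z1.png',np.hstack(out))
out=[]
P=np.array([.457,-.2358])
for im,dd,c,w in((T,d['top'],(435,326),22),(S,d['side'],(400,212),28)):
    z=f(im,c,w)
    for z0,r in((.085,.009),(.030,.009)):
        pts=[(proj(dd,[P[0]+r*np.cos(a),P[1]+r*np.sin(a),z0])-np.array(c)+w+.5)*390/(2*w) for a in np.linspace(0,6.28,40)]
        cv2.polylines(z,[np.int32(pts)],True,(0,255,0) if z0>.05 else (255,0,255),1)
    out.append(z)
cv2.imwrite('pics/z2.png',np.hstack(out))
```

```text
top (array([295.3862, 270.4909]), np.int32(433), array([283, 259,  25,  24])) [0.5567 0.0318 0.113 ] [296.3575 270.3411] [314.7564 315.1869]
side (array([332.0062, 240.6043]), np.int32(435), array([320, 229,  30,  30])) [0.5627 0.0148 0.0995] [333.8849 238.0646] [379.5076 272.8693]
```

View pics/z1.png

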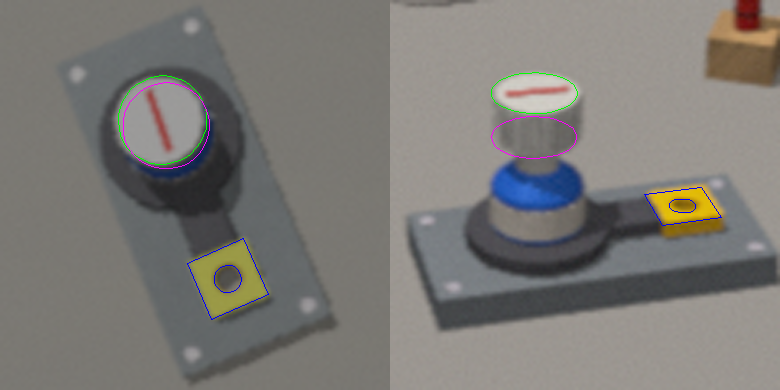

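View pics/z2.png

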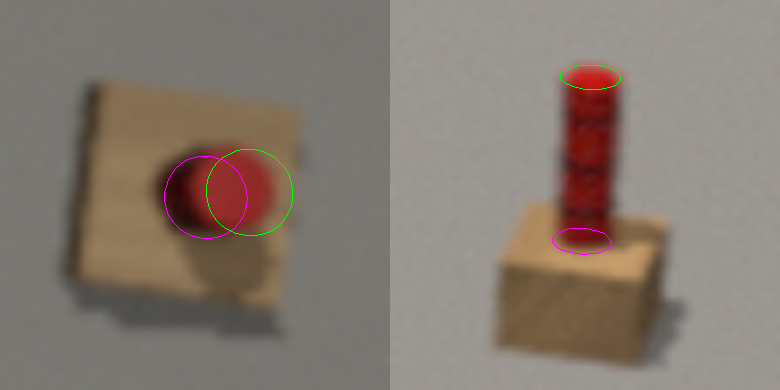

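The crops show the cap at (0.5565,0.030) and the ear at (0.478,-0.0005) fitting my outlines in both views. The pin and holder sit about 3 mm further towards +y, so I take the pin as (0.4575,-0.2327). The ear's edges put the stand's x at 23.5°. I'll grip across that line, with tool x at yaw 23.5°.

```bash
cat >> h.py <<'E'
from scipy.spatial.transform import Rotation as Ro
def Rd(yaw):
    a=np.deg2rad(yaw);c,s=np.cos(a),np.sin(a); return np.array([[c,s,0],[s,-c,0],[0,0,-1.]])
def go(p,yaw,s=None):
    s=s or bot.read_state(); R=s['tcp_rot']; P=s['position']
    print('shift',np.round(R.T@(np.array(p)-P)/.3,4).tolist(),'turn',np.round(Ro.from_matrix(R.T@Rd(yaw)).as_rotvec()/np.pi,4).tolist(),'t',s['time_s'])
def yaw(R): return np.degrees(np.arctan2(R[1,0],R[0,0]))
E
python3 -c "
from h import *
go([.4,.35,.234],103.5)"
```

```text
shift [-0.9519, -0.589, -0.0015] turn [0.0, 0.0, 0.3343] t 1.4
```

move_arm(increments=[[-0.95, -0.59, 0, 0, 0, 0.334, 1], [-0.95, -0.59, 0, 0, 0, 0.334, 1], [-0.95, -0.59, 0, 0, 0, 0.334, 1], [-0.95, -0.59, 0, 0, 0, 0.334, 1], [-0.95, -0.59, 0, 0, 0, 0.334, 1], [-0.95, -0.59, 0, 0, 0, 0.334, 1], [-0.95, -0.59, 0, 0, 0, 0.334, 1], [-0.95, -0.59, 0, 0, 0, 0.334, 1], [-0.95, -0.59, 0, 0, 0, 0.334, 1], [-0.95, -0.59, 0, 0, 0, 0.334, 1]])

```text
time_s: 2.23
position: [0.4015, 0.348, 0.2337]
tcp_rot: [[-0.229, 0.973, 0.001], [0.973, 0.229, 0.0], [0.0, 0.001, -1.0]]
force: [-0.3, 0.2, -0.9]
opening: 1.0
grasp_force: 0.0
```

```bash
python3 -c "
from h import *
s=bot.read_state();print(s['position'],yaw(s['tcp_rot']))
go([.47,.06,.234],63.5)"
```

```text
[0.40152617 0.34800143 0.23373139] 103.2275394743482
shift [-0.9868, 0.0025, -0.001] turn [0.0002, -0.0001, 0.2207] t 2.2333
```

move_arm(increments=[[-0.987, 0, 0, 0, 0, 0.22, 1], [-0.987, 0, 0, 0, 0, 0.22, 1], [-0.987, 0, 0, 0, 0, 0.22, 1], [-0.987, 0, 0, 0, 0, 0.22, 1], [-0.987, 0, 0, 0, 0, 0.22, 1], [-0.987, 0, 0, 0, 0, 0.22, 1], [-0.987, 0, 0, 0, 0, 0.22, 1], [-0.987, 0, 0, 0, 0, 0.22, 1]])

```text
time_s: 2.9
position: [0.4712, 0.0575, 0.234]
tcp_rot: [[0.441, 0.897, 0.003], [0.897, -0.441, -0.003], [-0.001, 0.004, -1.0]]
force: [-0.0, 1.0, -0.1]
opening: 1.001
grasp_force: 0.0
```

```bash
python3 -c "
from h import *
go([.4575,-.2327,.18],23.5)"
```

```text
shift [-0.888, 0.3851, 0.1823] turn [0.0013, -0.0002, 0.224] t 2.9
```

move_arm(increments=[[-0.888, 0.385, 0.18, 0, 0, 0.224, 1], [-0.888, 0.385, 0.18, 0, 0, 0.224, 1], [-0.888, 0.385, 0.18, 0, 0, 0.224, 1], [-0.888, 0.385, 0.18, 0, 0, 0.224, 1], [-0.888, 0.385, 0.18, 0, 0, 0.224, 1], [-0.888, 0.385, 0.18, 0, 0, 0.224, 1], [-0.888, 0.385, 0.18, 0, 0, 0.224, 1], [-0.888, 0.385, 0.18, 0, 0, 0.224, 1], [-0.888, 0.385, 0.18, 0, 0, 0.224, 1], [-0.888, 0.385, 0.18, 0, 0, 0.224, 1]])

```text
time_s: 3.73
position: [0.4555, -0.2265, 0.1793]
tcp_rot: [[0.916, 0.402, -0.001], [0.402, -0.916, 0.002], [-0.0, -0.002, -1.0]]
force: [0.5, -0.2, -0.4]
opening: 0.999
grasp_force: 0.0
```

```bash
python3 -c "
from h import *
go([.4575,-.2327,.065],23.5)"
```

```text
shift [-0.0023, 0.0225, 0.3809] turn [-0.0007, 0.0001, 0.0012] t 3.7333
```

move_arm(increments=[[0, 0, 0.1, 0, 0, 0, 1], [0, 0, 0.1, 0, 0, 0, 1], [0, 0, 0.1, 0, 0, 0, 1]])

```text
time_s: 3.98
position: [0.4548, -0.2249, 0.149]
tcp_rot: [[0.915, 0.404, -0.003], [0.404, -0.915, 0.003], [-0.002, -0.004, -1.0]]
force: [-0.6, -0.1, 0.3]
opening: 0.999
grasp_force: 0.0
```

```bash
python3 -c "
from h import *
go([.4575,-.2327,.065],23.5)"
```

```text
shift [-0.0016, 0.0286, 0.2798] turn [-0.0014, 0.0006, 0.0018] t 3.9833
```

move_arm(increments=[[-0.0015, 0.0286, 0.14, 0, 0, 0, 1], [-0.0015, 0.0286, 0.14, 0, 0, 0, 1], [-0.0015, 0.0286, 0.21, 0, 0, 0, 1], [-0.0015, 0.0286, 0.28, 0, 0, 0, 1], [-0.0015, 0.0286, 0.28, 0, 0, 0, 1], [-0.0015, 0.0286, 0.28, 0, 0, 0, 1]])

```text
time_s: 4.48
position: [0.4585, -0.2351, 0.0667]
tcp_rot: [[0.916, 0.402, -0.001], [0.402, -0.916, 0.001], [-0.0, -0.001, -1.0]]
force: [0.4, -0.0, 0.8]
opening: 1.002
grasp_force: 0.0
```

Run:
```python
from h import *
go([.4575,-.2327,.065],23.5)
d={n:cap(n) for n in('side','top')}
f=lambda im,c,w:cv2.resize(im[c[1]-w:c[1]+w,c[0]-w:c[0]+w],(390,390),interpolation=cv2.INTER_CUBIC)
cv2.imwrite('pics/g1.png',np.hstack([f(d['top']['image'],(435,326),60),f(d['side']['image'],(400,200),60)]))
```

```text
shift [0.0, -0.0088, 0.0056] turn [-0.0004, 0.0001, 0.0011] t 4.4833
```

View pics/g1.png

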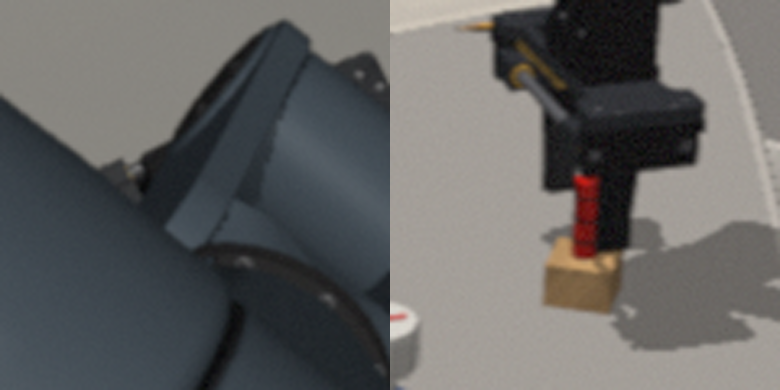

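The side crop shows the pin standing between the open fingers, with the near finger on its right and the far finger on its left behind it. I'll close the gripper.

move_arm(increments=[[0, -0.006, 0.004, 0, 0, 0, 1], [0, -0.006, 0.004, 0, 0, 0, 0], [0, -0.006, 0.004, 0, 0, 0, 0], [0, -0.006, 0.004, 0, 0, 0, 0], [0, -0.006, 0.004, 0, 0, 0, 0], [0, -0.006, 0.004, 0, 0, 0, 0], [0, -0.006, 0.004, 0, 0, 0, 0], [0, -0.006, 0.004, 0, 0, 0, 0], [0, -0.006, 0.004, 0, 0, 0, 0], [0, -0.006, 0.004, 0, 0, 0, 0]])

```text
time_s: 5.42
position: [0.4579, -0.2344, 0.0642]
tcp_rot: [[0.916, 0.401, -0.0], [0.401, -0.916, 0.0], [-0.0, -0.0, -1.0]]
force: [0.2, 0.3, 0.5]
opening: 0.399
grasp_force: 0.0
```

move_arm(increments=[[0, 0, 0, 0, 0, 0, 0], [0, 0, 0, 0, 0, 0, 0], [0, 0, 0, 0, 0, 0, 0], [0, 0, 0, 0, 0, 0, 0], [0, 0, 0, 0, 0, 0, 0], [0, 0, 0, 0, 0, 0, 0], [0, 0, 0, 0, 0, 0, 0]])

```text
time_s: 6.0
position: [0.4579, -0.2344, 0.0643]
tcp_rot: [[0.916, 0.401, -0.0], [0.401, -0.916, 0.0], [-0.0, -0.0, -1.0]]
force: [-0.1, -0.8, -1.0]
opening: 0.201
grasp_force: 29.9
```

move_arm(increments=[[0, 0, -0.04, 0, 0, 0, 0], [0, 0, -0.08, 0, 0, 0, 0], [0, 0, -0.12, 0, 0, 0, 0], [0, 0, -0.18, 0, 0, 0, 0], [0, 0, -0.27, 0, 0, 0, 0], [0, 0, -0.27, 0, 0, 0, 0], [0, 0, -0.27, 0, 0, 0, 0]])

```text
time_s: 6.58
position: [0.4587, -0.235, 0.1465]
tcp_rot: [[0.916, 0.401, 0.003], [0.401, -0.916, -0.002], [0.002, 0.003, -1.0]]
force: [-0.7, 0.1, -1.8]
opening: 0.198
grasp_force: 29.9
```

Run:
```python
from h import *
go([.478,-.0005,.145],23.5)
```

```text
shift [0.3725, -0.6904, 0.0035] turn [0.001, -0.0005, 0.0008] t 6.5833
```

move_arm(increments=[[0.037, -0.069, 0, 0, 0, 0, 0], [0.084, -0.155, 0, 0, 0, 0, 0], [0.13, -0.24, 0, 0, 0, 0, 0], [0.18, -0.335, 0, 0, 0, 0, 0], [0.23, -0.43, 0, 0, 0, 0, 0], [0.28, -0.52, 0, 0, 0, 0, 0], [0.325, -0.605, 0, 0, 0, 0, 0], [0.36, -0.665, 0, 0, 0, 0, 0], [0.372, -0.69, 0, 0, 0, 0, 0], [0.372, -0.69, 0, 0, 0, 0, 0]])

```text
time_s: 7.42
position: [0.4761, 0.0017, 0.1443]
tcp_rot: [[0.915, 0.404, -0.003], [0.404, -0.915, 0.001], [-0.002, -0.002, -1.0]]
force: [0.2, -0.0, -0.6]
opening: 0.201
grasp_force: 29.9
```

move_arm(increments=[[0, 0, 0, 0, 0, 0, 0], [0, 0, 0, 0, 0, 0, 0]])

```text
time_s: 7.58
position: [0.4771, -0.001, 0.1449]
tcp_rot: [[0.916, 0.4, -0.001], [0.4, -0.916, -0.0], [-0.001, 0.0, -1.0]]
force: [-0.0, -0.6, -1.1]
opening: 0.195
grasp_force: 29.9
```

Run:
```python
from h import *
np.set_printoptions(precision=4,suppress=True)
go([.478,-.0005,.145],23.5)
s=bot.read_state();print(s['position'])
d={n:cap(n) for n in('side','top')}
T,S=d['top']['image'],d['side']['image']
P=s['position'];h=P+s['tcp_rot']@[0,0,.0068]
print(h)
for n in d: print(n,proj(d[n],h),proj(d[n],h-[0,0,.0555]))
c=(380,255);w=40
z=cv2.resize(S[c[1]-w:c[1]+w,c[0]-w:c[0]+w],(560,560),interpolation=cv2.INTER_CUBIC)
cv2.imwrite('pics/g2.png',z)
cv2.imwrite('pics/g2t.png',cv2.resize(T[265:365,265:365],(560,560),interpolation=cv2.INTER_CUBIC))
```

```text
shift [0.0034, -0.0004, -0.0002] turn [0.0, 0.0002, 0.0005] t 7.5833
[ 0.4771 -0.001   0.1449]
[ 0.4771 -0.001   0.1381]
side [382.1259 220.2984] [380.9991 248.3115]
top [312.5108 313.4834] [313.8853 314.662 ]
```

View pics/g2.png

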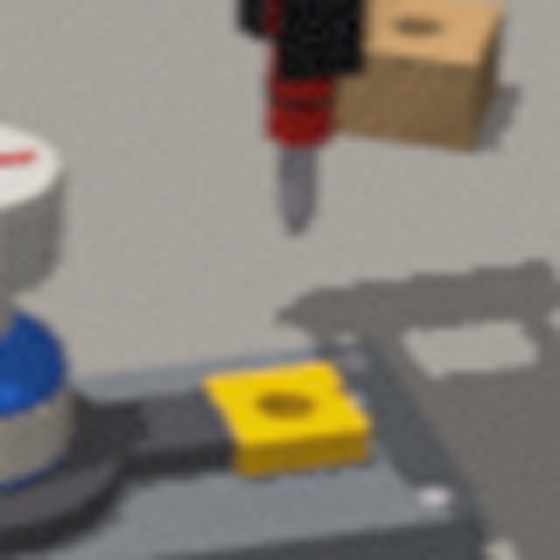

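The crop shows the rod tip at pixel (381.9,247.8) and the eyelet hole at (380.2,272.2). I'll work out the offset between them within this camera.

Run:
```python
from h import *
np.set_printoptions(precision=4,suppress=True)
d=cap('side')
a=at_z(d,(381.9,247.3),.0826);b=at_z(d,(380.2,272.2),.032);print(a,b,b-a)
s=bot.read_state()
print(s['position'],s['tcp_rot'].T@(b-a)*[1,1,0]/.3)
```

```text
[ 0.4759 -0.0051  0.0826] [ 0.477 -0.003  0.032] [ 0.0011  0.002  -0.0506]
[ 0.4773 -0.0012  0.1452] [ 0.0061 -0.0047  0.    ]
```

move_arm(increments=[[0.0045, -0.001, 0.03, 0, 0, 0, 0], [0.0045, -0.001, 0.08, 0, 0, 0, 0], [0.0045, -0.001, 0.12, 0, 0, 0, 0], [0.0045, -0.001, 0.15, 0, 0, 0, 0], [0.0045, -0.001, 0.17, 0, 0, 0, 0], [0.0045, -0.001, 0.18, 0, 0, 0, 0], [0.0045, -0.001, 0.19, 0, 0, 0, 0], [0.0045, -0.001, 0.19, 0, 0, 0, 0]])

```text
time_s: 8.4
position: [0.4782, 0.0007, 0.088]
tcp_rot: [[0.916, 0.401, -0.0], [0.401, -0.916, 0.0], [-0.0, -0.0, -1.0]]
force: [-0.5, 0.7, -0.4]
opening: 0.198
grasp_force: 29.9
```

move_arm(increments=[[0, 0, 0.01, 0, 0, 0, 0], [0, 0, 0.02, 0, 0, 0, 0], [0, 0, 0.03, 0, 0, 0, 0], [0, 0, 0.035, 0, 0, 0, 0], [0, 0, 0.035, 0, 0, 0, 0]])

```text
time_s: 8.82
position: [0.4781, 0.0008, 0.0776]
tcp_rot: [[0.916, 0.401, -0.0], [0.401, -0.916, 0.0], [-0.0, -0.0, -1.0]]
force: [0.8, 0.2, -1.2]
opening: 0.199
grasp_force: 29.9
```

move_arm(increments=[[0, 0, 0.01, 0, 0, 0, 0], [0, 0, 0.02, 0, 0, 0, 0], [0, 0, 0.028, 0, 0, 0, 0], [0, 0, 0.034, 0, 0, 0, 0], [0, 0, 0.038, 0, 0, 0, 0], [0, 0, 0.038, 0, 0, 0, 0]])

```text
time_s: 9.32
position: [0.4782, 0.0007, 0.0663]
tcp_rot: [[0.916, 0.401, -0.0], [0.401, -0.916, -0.0], [-0.0, -0.0, -1.0]]
force: [0.1, -1.7, -1.7]
opening: 0.195
grasp_force: 29.9
```

Close to seated, with no upward reaction yet. I'll press a little further until contact.

move_arm(increments=[[0, 0, 0.003, 0, 0, 0, 0], [0, 0, 0.006, 0, 0, 0, 0], [0, 0, 0.006, 0, 0, 0, 0]])

```text
time_s: 9.57
position: [0.4783, 0.0006, 0.0659]
tcp_rot: [[0.916, 0.401, 0.001], [0.401, -0.916, -0.0], [0.0, 0.001, -1.0]]
force: [-2.2, -0.6, 10.9]
opening: 0.195
grasp_force: 29.9
```

move_arm(increments=[[0, 0, -0.004, 0, 0, 0, 0.4], [0, 0, -0.004, 0, 0, 0, 0.4], [0, 0, -0.004, 0, 0, 0, 0.4], [0, 0, -0.004, 0, 0, 0, 0.4], [0, 0, -0.004, 0, 0, 0, 0.4], [0, 0, -0.1, 0, 0, 0, 0.4], [0, 0, -0.2, 0, 0, 0, 1], [0, 0, -0.35, 0, 0, 0, 1], [0, 0, -0.35, 0, 0, 0, 1], [0, 0, -0.35, 0, 0, 0, 1]])

```text
time_s: 10.4
position: [0.4801, 0.0004, 0.1719]
tcp_rot: [[0.916, 0.401, 0.006], [0.401, -0.916, -0.001], [0.005, 0.004, -1.0]]
force: [0.6, -0.3, -0.4]
opening: 0.621
grasp_force: 0.0
```

Run:
```python
from h import *
np.set_printoptions(precision=4,suppress=True)
d={n:cap(n) for n in('side','top')}
S=d['side']['image']
R=([2,140,60],[18,255,255])
b=blob(S,*R,(381,255),22);print(b[:3],'expect handle top/bottom',proj(d['side'],[.478,-.001,.087]),proj(d['side'],[.478,-.001,.032]))
go([.5565,.0305,.175],23.5); print(bot.read_state()['position'])
c=(360,260);w=50
cv2.imwrite('pics/g3.png',cv2.resize(S[c[1]-w:c[1]+w,c[0]-w:c[0]+w],(560,560),interpolation=cv2.INTER_CUBIC))
```

```text
(array([380.7756, 258.3998]), np.int32(219), array([377, 245,   9,  29])) expect handle top/bottom [380.591  246.1253] [379.5321 272.7282]
shift [0.2802, 0.015, -0.0195] turn [-0.0002, 0.0002, 0.0008] t 10.5
[0.4777 0.0009 0.1692]
```

View pics/g3.png

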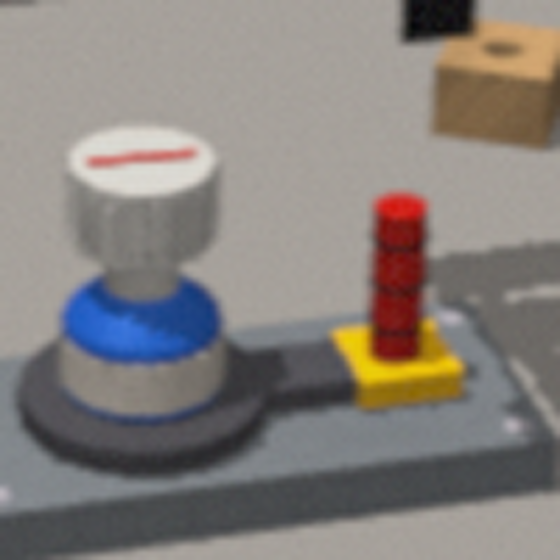

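The pin stands upright with its handle resting on the ear, as predicted (rows 245 to 273). Next is the cap.

move_arm(increments=[[0.07, 0.003, 0, 0, 0, 0, 1], [0.14, 0.007, -0.02, 0, 0, 0, 1], [0.22, 0.012, -0.02, 0, 0, 0, 1], [0.28, 0.014, -0.02, 0, 0, 0, 1], [0.28, 0.014, -0.02, 0, 0, 0, 1], [0.28, 0.014, -0.02, 0, 0, 0, 1], [0.28, 0.014, -0.02, 0, 0, 0, 1]])

```text
time_s: 11.08
position: [0.5546, 0.0307, 0.1737]
tcp_rot: [[0.916, 0.401, -0.005], [0.401, -0.916, 0.001], [-0.005, -0.003, -1.0]]
force: [-0.0, 0.8, 0.5]
opening: 0.992
grasp_force: 0.0
```

Run:
```python
from h import *
print(bot.read_state()['position'],bot.read_state()['joint_positions'])
go([.5562,.0312,.092],23.5)
```

```text
[0.55461104 0.03070671 0.17373448] [-8.35035434e+00  2.95310850e+01  9.53534807e+01 -1.77224375e-02
  5.54283056e+01  5.80070477e+01]
shift [0.0068, 0.0013, 0.2724] turn [-0.0009, 0.0015, 0.0008] t 11.0833
```

move_arm(increments=[[0.005, 0.001, 0.08, 0, 0, 0, 1], [0.005, 0.001, 0.16, 0, 0, 0, 1], [0.005, 0.001, 0.22, 0, 0, 0, 1], [0.005, 0.001, 0.26, 0, 0, 0, 1], [0.005, 0.001, 0.272, 0, 0, 0, 1], [0.005, 0.001, 0.272, 0, 0, 0, 1], [0.005, 0.001, 0.272, 0, 0, 0, 1]])

```text
time_s: 11.67
position: [0.5578, 0.0307, 0.0942]
tcp_rot: [[0.916, 0.401, -0.001], [0.401, -0.916, 0.0], [-0.001, -0.0, -1.0]]
force: [-0.2, -0.5, -0.3]
opening: 0.996
grasp_force: 0.0
```

Run:
```python
from h import *
print(bot.read_state()['position'])
go([.5562,.0312,.092],23.5)
```

```text
[0.55783256 0.03067883 0.09418533]
shift [-0.0043, -0.0038, 0.0073] turn [-0.0001, 0.0002, 0.0006] t 11.6667
```

move_arm(increments=[[-0.004, -0.002, 0.006, 0, 0, 0, 1], [-0.004, -0.002, 0.006, 0, 0, 0, 0], [-0.004, -0.002, 0.006, 0, 0, 0, 0], [-0.004, -0.002, 0.006, 0, 0, 0, 0], [-0.004, -0.002, 0.006, 0, 0, 0, 0], [-0.004, -0.002, 0.006, 0, 0, 0, 0], [-0.004, -0.002, 0.006, 0, 0, 0, 0], [-0.004, -0.002, 0.006, 0, 0, 0, 0], [-0.004, -0.002, 0.006, 0, 0, 0, 0], [-0.004, -0.002, 0.006, 0, 0, 0, 0]])

```text
time_s: 12.5
position: [0.557, 0.0311, 0.0923]
tcp_rot: [[0.916, 0.401, -0.0], [0.401, -0.916, 0.0], [-0.0, -0.0, -1.0]]
force: [-0.5, 0.8, 0.6]
opening: 0.526
grasp_force: 30.0
```

Run:
```python
from h import *
s=bot.read_state();print(s['position'],s['force'],s['moment'],s['opening'],s['grasp_force'])
```

```text
[0.55701738 0.03109616 0.09225604] [-0.4822658   0.76420428  0.59004544] [-0.00484192  0.12362109 -0.01639663] 0.5256066525362297 30.00013484233932
```

move_arm(increments=[[0, 0, 0.005, 0, 0, 0, 0], [0, 0, 0.01, 0, 0, 0, 0], [0, 0, 0.015, 0, 0, 0, 0], [0, 0, 0.02, 0, 0, 0, 0], [0, 0, 0.02, 0, 0, 0, 0], [0, 0, 0.02, 0, 0, 0, 0]])

```text
time_s: 13.0
position: [0.5571, 0.0311, 0.087]
tcp_rot: [[0.916, 0.401, 0.0], [0.401, -0.916, 0.0], [0.0, 0.0, -1.0]]
force: [-1.8, 1.0, 7.9]
opening: 0.526
grasp_force: 30.0
```

move_arm(increments=[[0, 0, 0.001, 0, 0, -0.02, 0], [0, 0, 0.001, 0, 0, -0.045, 0], [0, 0, 0.001, 0, 0, -0.07, 0], [0, 0, 0.001, 0, 0, -0.095, 0], [0, 0, 0.001, 0, 0, -0.12, 0], [0, 0, 0.001, 0, 0, -0.145, 0], [0, 0, 0.001, 0, 0, -0.17, 0], [0, 0, 0.001, 0, 0, -0.195, 0], [0, 0, 0.001, 0, 0, -0.22, 0], [0, 0, 0.001, 0, 0, -0.22, 0]])

```text
time_s: 13.83
position: [0.558, 0.0312, 0.0871]
tcp_rot: [[0.448, 0.894, 0.003], [0.894, -0.448, 0.0], [0.001, 0.002, -1.0]]
force: [-0.7, 2.2, 9.1]
opening: 0.523
grasp_force: 30.0
```

Run:
```python
from h import *
s=bot.read_state();print(s['position'],s['force'],s['moment'],yaw(s['tcp_rot']),s['joint_positions'][5])
```

```text
[0.55804217 0.03118165 0.08708482] [-0.6592244   2.16364787  9.10743779] [ 0.12612828  0.28710269 -0.0344204 ] 63.37700320679642 18.317605478343918
```

move_arm(increments=[[-0.002, 0, 0, 0, 0, -0.025, 0], [-0.002, 0, 0, 0, 0, -0.05, 0], [-0.002, 0, 0, 0, 0, -0.075, 0], [-0.002, 0, 0, 0, 0, -0.1, 0], [-0.002, 0, 0, 0, 0, -0.125, 0], [-0.002, 0, 0, 0, 0, -0.15, 0], [-0.002, 0, 0, 0, 0, -0.175, 0], [-0.002, 0, 0, 0, 0, -0.2, 0], [-0.002, 0, 0, 0, 0, -0.225, 0], [-0.002, 0, 0, 0, 0, -0.24, 0]])

```text
time_s: 14.67
position: [0.557, 0.0311, 0.0869]
tcp_rot: [[-0.286, 0.958, 0.001], [0.958, 0.286, 0.001], [0.001, 0.001, -1.0]]
force: [-2.5, 2.3, 8.7]
opening: 0.524
grasp_force: 30.0
```

Run:
```python
from h import *
s=bot.read_state();print(s['position'],s['force'],s['moment'],yaw(s['tcp_rot']))
d=cap('side');S=d['image']
c=(355,255);w=50
cv2.imwrite('pics/g4.png',cv2.resize(S[c[1]-w:c[1]+w,c[0]-w:c[0]+w],(560,560),interpolation=cv2.INTER_CUBIC))
```

```text
[0.55697707 0.03108952 0.08688627] [-2.52724921  2.3395944   8.73840012] [ 0.28366191  0.26222949 -0.08058539] 106.59886253823575
```

View pics/g4.png

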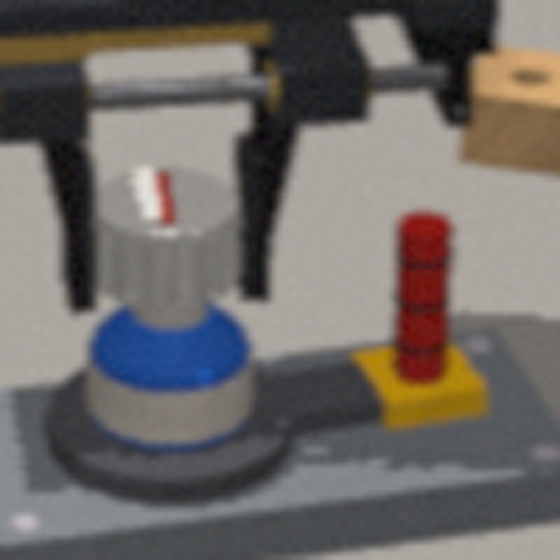

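The crop shows the cap's red bar turned by about 83°, and the pin still standing in the ear. I'll lift gently.

move_arm(increments=[[0, 0, -0.01, 0, 0, 0, 0], [0, 0, -0.02, 0, 0, 0, 0], [0, 0, -0.03, 0, 0, 0, 0], [0, 0, -0.04, 0, 0, 0, 0], [0, 0, -0.05, 0, 0, 0, 0], [0, 0, -0.05, 0, 0, 0, 0]])

```text
time_s: 15.22
position: [0.5568, 0.0303, 0.1012]
tcp_rot: [[-0.283, 0.959, 0.0], [0.959, 0.283, -0.0], [-0.0, 0.0, -1.0]]
force: [-0.4, -0.4, -0.0]
opening: 0.525
grasp_force: 30.0
```

Free with no resistance: 9 mm above the seat and about 0 N. I'll lift on.

move_arm(increments=[[0, 0, -0.03, 0, 0, 0, 0], [0, 0, -0.07, 0, 0, 0, 0], [0, 0, -0.12, 0, 0, 0, 0], [0, 0, -0.17, 0, 0, 0, 0], [0, 0, -0.22, 0, 0, 0, 0], [0, 0, -0.245, 0, 0, 0, 0], [0, 0, -0.25, 0, 0, 0, 0], [0, 0, -0.25, 0, 0, 0, 0], [0, 0, -0.25, 0, 0, 0, 0], [0, 0, -0.25, 0, 0, 0, 0]])

```text
time_s: 16.05
position: [0.5561, 0.0305, 0.175]
tcp_rot: [[-0.283, 0.959, -0.002], [0.959, 0.283, 0.0], [0.001, -0.002, -1.0]]
force: [0.3, -0.2, -0.3]
opening: 0.525
grasp_force: 30.0
```

Run:
```python
from h import *
s=bot.read_state();print(s['position'],s['force'],s['opening'],s['grasp_force'])
go([.5568,.0310,.177],yaw(s['tcp_rot']))
d=cap('side');S=d['image']
cv2.imwrite('pics/g5.png',cv2.resize(S[170:410,200:460],(780,720//1)[:1]+(600,),interpolation=cv2.INTER_CUBIC))
```

```text
[0.5561262  0.03051416 0.17504811] [ 0.26760184 -0.18546929 -0.30344895] 0.524731265883722 30.00003573441063
shift [0.0009, 0.0026, -0.0065] turn [-0.0006, -0.0002, 0.0] t 16.05
```

View pics/g5.png

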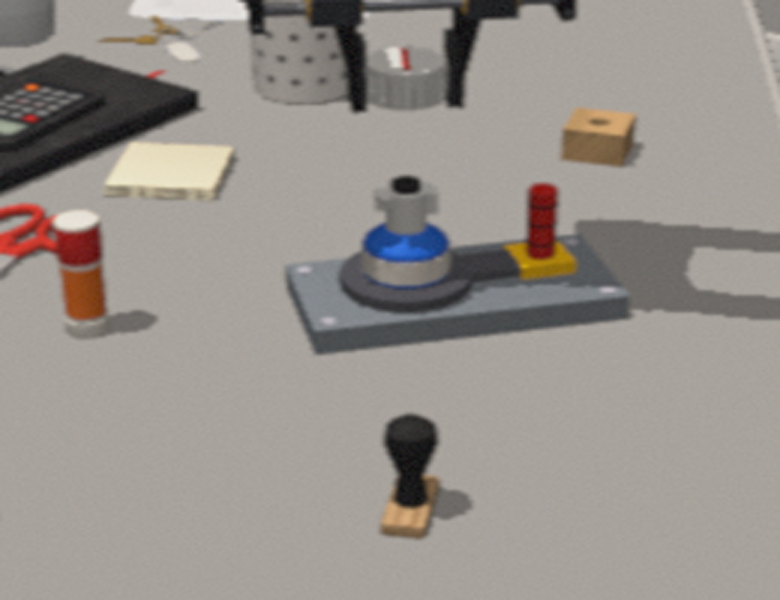

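The cap is off and held upright about 83 mm above its seat. The neck is bare, the pin is seated, and the bystanders are where they stood.

```bash
python3 -c "
from rig import workorder
print(workorder.hand_in())"
```

```text
the job is handed in; nothing more can be done
None
```

I locked the stand with the pin seated through the eyelet, then pressed, turned and lifted off the cap, and handed the job in holding the cap upright about 8 cm above its seat, after about 16 s of the 64 s allowed; the bystanders were not touched.

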